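# Weigh an oxygen cylinder on the spring scale

### The arm

A 6-joint arm with a two-finger parallel gripper is mounted at the origin on the work surface. World frame = base frame: x ahead of the robot, y to its left, z up, the work surface at z = 0. Lengths are in mm, angles in rad, forces in N, time in s.
With the tool pointing down it reaches from about 350 to 925 mm from the base axis. Payload 6.4 kg.
Tool frame: the origin (TCP) lies midway between the tips of the shut fingers; the grasp point (between the pads) lies 19 mm behind it; z points along the fingers, y is the line along which they close (so a half turn about z gives the same grasp; the last joint's range is limited). The gripper opens to 85 mm and grips with 20 to 120 N. Pads are 22 mm wide; open, the fingers measure 114 mm over their backs; the gripper's body (76 mm by 85 mm) begins 54 mm behind the grasp point. The pads swing forward as they close: fully open they stand 13 mm farther back than shut.
Start: joints at [-1.38, 0.245, 1.558, -0, 1.339, -0.174], TCP at [231.901, -607.236, 231.29] pointing down, gripper open.
Joint ranges: [-3.13, 3.13], [-1.02, 2.26], [0.13, 2.54], [-0.95, 4.09], [0.21, 2.88], [-2.74, 2.74]. Speed limits (rad/s): [2.57, 2.57, 3.14, 3.14, 3.14, 3.14].

### API

Orientations are given as [roll, pitch, yaw] about the fixed x, y, z axes, in that order (R = Rz(yaw) Ry(pitch) Rx(roll)).
In Python, from cell import r, cams, workorder, spotter gives the robot as it stands. The module is installed in compiled form; this text tells all that it offers.
- The arm moves only by the tool send_rows, never from a script. Its arguments are lists of equal length, an entry for each row: "dp": the shift along the tool's x, y, z in m, a list of three; "rot": the turn, a rotation vector about the tool's x, y, z in degrees, a list of three; "grip": the closure in counts, from 0 (fully open) to 255 (shut). In form: {"dp": [[x, y, z], ...], "rot": [[ax, ay, az], ...], "grip": [grip, ...]}. A call has 1 to 10 rows; each row shifts and turns the commanded pose from where the row before left it, along the tool's axes as they then stand; what a row does not reach is not made up. A row lasts 1/8 s, in which the tool goes at most 62.5 mm and 10.7 degrees, less where a joint would pass 70% of its speed; a pose out of reach is approached as far as the arm can. A call is refused whole if a number of a shift passes 0.0625 or a number of a turn 10.7, either way. A call with a gripper value outside its range is refused whole. The fingers move at their own pace and stop on an object; the grip force is fixed at half the most. Time passes only in rows, so rows that do not move let the fingers close. It gives the time, the measured TCP pose, the force, the opening and the grip force at its end, in the units of the state.
- r.get_state(): the state, without advancing time (a new reading comes with each control period).
- cams.read_camera(name): name is "scene" or "side" or "wrist"; returns the picture (420x560x3 uint8, red, green, blue); there is no depth.
- cams.calibration(name): a dict with "fx", "fy", "cx", "cy" (pixels), "position" and "orientation" of the camera in the world. Camera axes: x right, y down, z forward; pixel columns grow to the right and rows downward; lengths in mm; the calibration is good to about 2 mm. A picture is of the moment at which its call begins: read the wrist's pose just before it. calibration takes no time and is no camera call; for the wrist camera it gives the pose at the moment of the call.
- workorder.sign_off(): hands the job in; it is judged then, once.
Trained networks look in the newest picture that a camera, given by its name, has taken for a name from the list of things; names that differ only in an ending like _2 or _b are one class to them, and where a whole thing is asked for, a point or a joint stands for the part that bears it (a point fixed in the world has none). Each returns a list of dicts, best first, with "conf" (0 to 1); they miss things now and then, are a little off and sometimes report something else, mostly with a low value. They report only what shows in the picture. A call takes as long as a camera call. They do not tell look-alikes from the thing itself.
- spotter.search_frame(camera, label): "pixel" ([column, row] in pixels, amid what is visible of it).
- spotter.spot_point(camera, label): "pixel" ([column, row] in pixels: a listed point, or the origin of a listed thing).
The state is a dict: "clock": time; "joints": joint angles; "qd": joint speeds; "joint_efforts": joint torques, N m; "eef_pos": TCP position; "tcp_rot": TCP orientation; "force": force on the tool from outside, world axes, zero at the start; "moment": the same for the moment, N m; "grip_width": finger opening in mm; "grip_force": force on a finger pad.
Only numpy, scipy, OpenCV 4.12 (cv2) and the standard library are available. Lean on these libraries where they do the work, as an engineer would, in place of code of your own. Each camera call takes 0.05 s, during which the arm holds its last target. There are 200 camera calls.

### The job

Hang the green oxygen cylinder by its bail in the notch of the spring scale's hook, easing its weight on so slowly and gently that the hook does not lurch when you let go, and let it settle. Then slide the red marker until it is level with the yellow pointer to record the weight, let go of it, and leave the cylinder hanging and the other things where they stand.

Things in the scene. Friction and masses are not known exactly. Their poses are not given: they have to be found in the camera images.
- grip_block (a point): Centre of the black grip block (16 x 16 mm, 47 mm tall) on the green oxygen cylinder: the point to grasp, 186 mm above the foot, 28 mm above the bail bar's axis; fingertips have 20 mm below it. Cylinder 54 mm diameter, 210 mm tall in all, under 0.9 kg (unknown, varies widely), stands on the table. z up, y along the bail bar.
- bail_bar (a point): Middle of the cylinder's bail bar: a steel bar 10 mm in diameter, 56 mm long along its own y axis, held by two 8 mm uprights at y = +-24 mm, 158 mm above the foot. The open window below it is 45 mm high (to the brass valve block). The bar's two ends are alike.
- cylinder: The green oxygen cylinder itself, origin at the centre of its foot, z up along its length; 158 mm below the bail bar.
- notch (a point): Axis of the bail bar when seated in the hook's V notch; 255 mm above the table when empty. Scale axes: y along a seated bar, x from the hook's open end to the column, z up. The notch (45 degree sides) is 14 mm wide in y, 37 mm open in x, lips 11.5 mm above this point, arm underside 17 mm below. Bring the bar in from -x, 22 to 25 mm above this point, then lower it.
- hook (a joint): How far the hook is pulled down, m: 0 empty, stop at 0.09. A spring of 110 N/m with light damping carries it: a load let go suddenly bounces for about 2 s; over 0.1 m/s counts as a lurch. The hook is a level steel arm, 14 mm wide, from a yellow sleeve (36 mm wide, 44 mm tall) on the column 130 mm behind the notch; the pointer moves with it.
- pointer (a point): Tip of the scale's yellow pointer, beside the white graduated strip; moves up and down with the hook, at the height of the notch point.
- marker (a joint): How far down the red marker stands, m: 0 level with the pointer of the empty scale, 0.15 lowest. Slides stiffly (about 2.5 N) on a thin upright rod and stays where it is left.
- marker_grip (a point): Point to pinch the red marker: on its handle, a bar 12 x 12 mm that reaches 115 mm from the rod towards -x of the scale; this point is 25 mm from its free end and 120 mm from the rod, and 160 mm to the +y side of the hook. Axes those of the scale (handle along x, z up). Free space above and below.
- marker_edge (a point): Tip of the marker's short red flag, on the other side of the graduated strip from the pointer; at the height of the marker handle's axis. Level with the pointer when both have the same height.
- spare: Bystander: blue cylinder without bail, 54 mm diameter, 108 mm tall; origin at its foot.
- vial: Bystander: small amber bottle with white cap, 26 mm diameter, 65 mm tall; origin at its foot.
- vial2: Bystander: small amber bottle with red cap, 26 mm diameter, 65 mm tall; origin at its foot.
- cup: Bystander: white cup, 70 mm diameter, 75 mm tall; origin at its foot.
- key: Bystander: steel wrench, 120 mm long, lying flat in front of the scale; origin under its middle.
- foodbox: Bystander: white box with red lid, 160 x 220 mm, 85 mm tall; origin under its centre.
Not all that is in view belongs to the job. There is more than one size of the cylinder; the job needs the smallest.

How it is judged (in metres and radians):
On the way:
1. the cylinder hangs by its bail bar in the hook's notch, let go of and settled (distance between bail_bar and notch below 0.008 m and value of joint hook above 0.01 m and contact force between cylinder and hook above 1 N and contact force between cylinder and the fingers below 0.05 N and linear speed of cylinder below 0.03 m/s and velocity of joint hook between -0.01 and 0.01 m/s), for 0.3 s.
At the end, for the whole second after the job is handed in: The cylinder hangs freely from the hook: bail bar within 8 mm of the notch point, its weight on the hook, fingers off it, at rest (cylinder below 30 mm/s, hook below 10 mm/s); the red marker's flag is level with the pointer within 5 mm, at rest and released (all of step 1 and z of marker_edge in the frame of pointer between -0.005 and 0.005 m and velocity of joint marker between -0.005 and 0.005 m/s); the robot touches nothing.
It fails at once if the hook lurches: it moves faster than 0.1 m/s, up or down (velocity of joint hook above 0.1 m/s or velocity of joint hook below -0.1 m/s).
It fails at once if the scale is strained: hook pulled down to its stop (over 87 mm), or the cylinder pressed on the hook with more than 20 N (value of joint hook above 0.087 m or contact force between cylinder and hook above 20 N).
It fails at once if the fingers push on the hook with more than 8 N (contact force between the fingers and hook above 8 N).
It fails at once if the cylinder is tipped by more than 45 degrees (angle between cylinder's own z axis and vertical above 0.785 rad).
It fails at once if another thing on the table is moved by more than 30 mm (distance of any of spare, vial, vial2, cup, key, foodbox from where it was at the start of the episode above 0.03 m).
It also fails if it takes over 53 s, if anything falls off the work surface, if the arm or the gripper's body presses on something with over 40 N, if the wrist force passes 120 N, or if a joint passes its speed limit or range.

## Working session

There is one attempt and no reset: what is moved stays moved. The work goes in short steps, Python scripts to look and compute and a tool call to move; the robot and the scene stay as the last step left them, time stands still between calls to the robot, and variables do not carry over. Pictures are saved under pics/ and viewed, at most 10 in all, crops included, and the job is handed in when it is done.

Besides the shell and the picture viewer there is one more tool, called after "Emit:" by a JSON object that holds its "name" and its "arguments". send_rows: Moves the arm, as the interface text tells. Its arguments: {"type":"object","properties":{"dp":{"type":"array"},"rot":{"type":"array"},"grip":{"type":"array"}},"required":["dp","rot","grip"]}

```bash
mkdir -p pics; cat > h.py <<'E'
import numpy as np, cv2
from scipy.spatial.transform import Rotation as R
from cell import r,cams,workorder,spotter
def rotm(o):
    o=np.array(o,float)
    if o.shape==(3,3): return o
    if o.shape==(4,): raise Exception('quat')
    return R.from_euler('xyz',o).as_matrix()
def ray(c,px):
    k=cams.calibration(c); d=rotm(k['orientation'])@np.array([(px[0]-k['cx'])/k['fx'],(px[1]-k['cy'])/k['fy'],1])
    return np.array(k['position'],float),d/np.linalg.norm(d)
def onz(c,px,z):
    p,d=ray(c,px); return p+d*(z-p[2])/d[2]
def tri(rays):
    A=np.zeros((3,3));b=np.zeros(3)
    for p,d in rays:
        M=np.eye(3)-np.outer(d,d);A+=M;b+=M@p
    x=np.linalg.solve(A,b)
    return x,[float(np.linalg.norm(np.cross(x-p,d))) for p,d in rays]
def proj(c,X):
    k=cams.calibration(c); v=rotm(k['orientation']).T@(np.array(X)-np.array(k['position']))
    return np.array([k['fx']*v[0]/v[2]+k['cx'],k['fy']*v[1]/v[2]+k['cy']])
E
python3 - <<'E'
from h import *
for c in ['scene','side','wrist']:
    im=cams.read_camera(c); cv2.imwrite(f'pics/{c}0.png',im[:,:,::-1]); print(c,cams.calibration(c))
    for l in ['grip_block','bail_bar','cylinder','notch','pointer','marker_grip','marker_edge','spare','vial','cup','key','foodbox']:
        if c=='wrist' and l not in('grip_block','bail_bar'):continue
        print(l,[(np.round(d['pixel']).tolist(),round(d['conf'],2)) for d in spotter.spot_point(c,l)][:4])
print(r.get_state())
a=cv2.imread('pics/scene0.png');b=cv2.imread('pics/side0.png')
E
```

```text
scene {'fx': 434.2589576014293, 'fy': 434.2589576014293, 'cx': 277.73813574572927, 'cy': 200.5855097195119, 'position': array([1294.39992221, -104.85183588, 1231.20832551]), 'orientation': array([-2.50943321, -0.01235843,  1.45882725])}
grip_block [([176.0, 218.0], 0.97), ([164.0, 151.0], 0.93), ([186.0, 195.0], 0.92)]
bail_bar [([168.0, 160.0], 0.9), ([190.0, 202.0], 0.84), ([180.0, 226.0], 0.66)]
cylinder [([179.0, 202.0], 0.86), ([192.0, 228.0], 0.76), ([190.0, 266.0], 0.75)]
notch [([281.0, 195.0], 0.76), ([325.0, 259.0], 0.62)]
pointer [([314.0, 232.0], 0.56)]
marker_grip [([333.0, 222.0], 0.53)]
marker_edge [([324.0, 261.0], 0.78)]
spare [([129.0, 241.0], 0.98)]
vial [([393.0, 187.0], 0.64), ([369.0, 189.0], 0.41)]
cup [([134.0, 196.0], 0.79)]
key []
foodbox [([422.0, 226.0], 0.65), ([314.0, 234.0], 0.42)]
side {'fx': 487.33450741334724, 'fy': 487.33450741334724, 'cx': 284.49998438326656, 'cy': 209.4195253813965, 'position': array([ 418.74464079, 1088.90699778, 1046.39310871]), 'orientation': array([-2.24866018,  0.00406194, -3.07395653])}
grip_block [([256.0, 131.0], 0.86), ([
[... 818 characters left out ...]
rip_block []
bail_bar []
{'clock': 1.45, 'joints': array([-1.38010104e+00,  2.45096093e-01,  1.55780739e+00, -8.36705810e-06,
        1.33866805e+00, -1.74122567e-01]), 'qd': array([-0.00289844, -0.0009147 ,  0.00037388, -0.00129581,  0.00017327,
       -0.00128692]), 'joint_efforts': array([-6.37397789e-04, -4.29507780e+01, -3.26415360e+01, -1.48703216e-04,
        5.21966649e-04, -8.59141920e-06]), 'eef_pos': array([ 231.89924265, -607.24182683,  231.28877527]), 'tcp_rot': array([3.14157326e+00, 1.16786120e-05, 3.64819779e-01]), 'force': array([0.50158098, 0.93608612, 0.17989194]), 'moment': array([ 0.019462  , -0.01287704, -0.04934354]), 'grip_force': 0.0, 'grip_width': 85.34020484449454}
```

View images.

View pics/scene0.png

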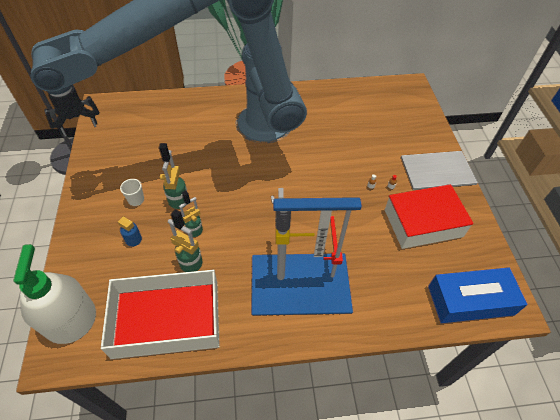

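View pics/side0.png

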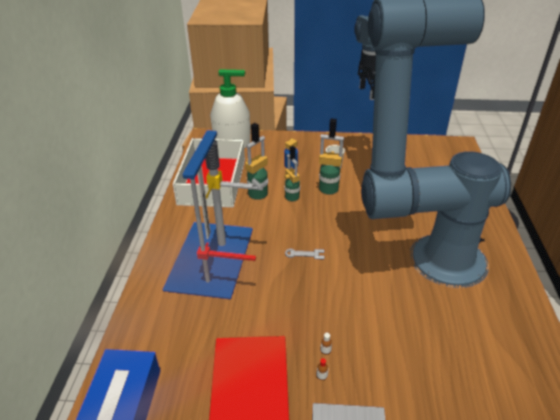

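```bash
python3 - <<'E'
from h import *
def t(n,a,b):
    x,e=tri([ray('scene',a),ray('side',b)]); print(n,x.round(1),np.round(e,1)); return x
t('A grip',(164,151),(332,128)); t('B grip',(186,195),(291,152)); t('C grip',(176,218),(256,131))
t('B bail',(190,202),(292,162)); t('A bail',(168,160),(334,138));t('C bail',(180,226),(252,142))
t('B foot',(192,228),(294,196))
t('notch',(281,195),(258,185)); t('pointer',(314,232),(207,198)); t('mk edge',(324,261),(205,244)); t('mk grip',(333,222),(246,258))
for c in ('scene','side'): print([np.round(proj(c,X)).tolist() for X in ([560,-300,0],)])
print('key',onz('side',(305,254),0),'cup',onz('scene',(134,196),0),'spare',onz('scene',(129,241),0))
a=cv2.imread('pics/scene0.png')[135:285,140:360];b=cv2.imread('pics/side0.png')[110:290,180:360]
cv2.imwrite('pics/crop0.png',np.hstack([cv2.resize(a,(440,300),interpolation=cv2.INTER_CUBIC),cv2.resize(b,(300,300),interpolation=cv2.INTER_CUBIC)]))
E
```

```text
A grip [ 361.1 -335.5  249.6] [1.1 1.1]
B grip [ 491.7 -276.3  190. ] [2.2 2.2]
C grip [ 609.9 -294.3  250.9] [1.9 1.9]
B bail [ 489.2 -271.   152.9] [0.4 0.4]
A bail [ 355.5 -333.7  208.8] [3.9 3.9]
C bail [ 620.  -286.5  217.7] [2.9 2.9]
B foot [ 482.4 -287.6   -1.7] [0. 0.]
notch [ 5.676e+02 -4.000e-01  2.526e+02] [2.4 2.4]
pointer [697.9  71.5 254.5] [0.7 0.7]
mk edge [712.8 107.9 118.2] [1.6 1.6]
mk grip [588.5 158.9 123.4] [0.9 0.9]
[[188.0, 248.0]]
[[273.0, 193.0]]
key [433.16476796   6.56679278   0.        ] cup [ 327.9582254  -490.63426224    0.        ] spare [ 512.86532404 -491.77323736    0.        ]
```

View pics/crop0.png

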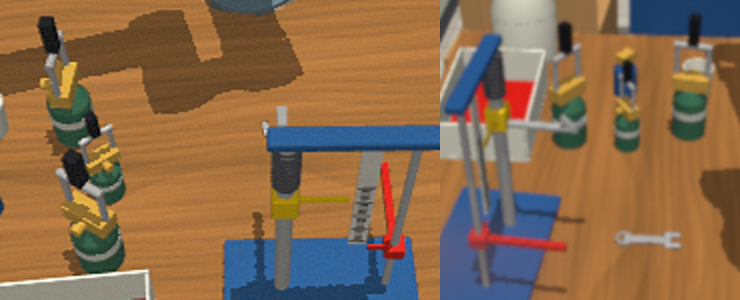

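The cylinders that could be confused, by scene and side grip pixel: A (164,151)/(332,128), B (186,195)/(291,152), C (176,218)/(256,131). The crop shows B is clearly the smallest, and its grip height of 190 mm matches the description, so I choose B.

Emit:
{"name": "send_rows", "arguments": {"dp": [[0,0,-0.05],[0.02,-0.01,-0.05],[0.05,-0.031,0],[0.05,-0.031,0],[0.05,-0.031,0],[0.05,-0.031,0],[0.05,-0.031,0],[0.05,-0.031,0],[0.039,-0.021,0],[0,0,0]], "rot": [[0,0,0],[0,0,0],[0,0,0],[0,0,0],[0,0,0],[0,0,0],[0,0,0],[0,0,0],[0,0,0],[0,0,0]], "grip": [60,60,60,60,60,60,60,60,60,60]}}

```text
clock: 2.7
eef_pos: [491.2, -274.2, 331.4]
tcp_rot: [3.142, -0.0, 0.369]
force: [-1.1, 0.1, 0.1]
grip_width: 65.6
grip_force: 0.0
```

```bash
python3 - <<'E'
from h import *
im=cams.read_camera('wrist'); cv2.imwrite('pics/w1.png',im[:,:,::-1])
s=r.get_state(); print(s['clock'],s['eef_pos'],s['tcp_rot'],s['grip_width'],s['force'])
for l,z in (('grip_block',186),('bail_bar',158),('cylinder',0)):
    print(l,[(np.round(d['pixel']).tolist(),round(d['conf'],2),onz('wrist',d['pixel'],z).round(1)) for d in spotter.spot_point('wrist',l)])
for z in (0,10): 
    p=[onz('scene',q,z) for q in ((251,256),(350,254),(352,312),(251,314))]; print(np.round(p))
    print([round(np.degrees(np.arctan2(*(p[j]-p[i])[[1,0]])),1) for i,j in((0,1),(3,2),(0,3),(1,2))])
E
```

```text
2.75 [ 490.38763054 -275.54883203  331.34023818] [3.14133296e+00 2.19994335e-04 3.67299253e-01] 65.133154132861 [-0.10412531 -0.20415112 -1.1564536 ]
grip_block [([290.0, 364.0], 0.89, array([ 295.9, -362.8,  186. ])), ([286.0, 202.0], 0.64, array([ 489.2, -281.3,  186. ])), ([367.0, 71.0], 0.59, array([ 626.2, -304.5,  186. ]))]
bail_bar [([285.0, 194.0], 0.97, array([ 489.6, -281.6,  158. ])), ([354.0, 78.0], 0.86, array([ 621.1, -301.7,  158. ])), ([292.0, 334.0], 0.61, array([ 315.4, -358.3,  158. ])), ([285.0, 201.0], 0.44, array([ 482. , -284.3,  158. ]))]
cylinder [([320.0, 93.0], 0.8, array([ 611.3, -292.1,    0. ])), ([284.0, 166.0], 0.73, array([ 491.9, -280.4,    0. ])), ([286.0, 248.0], 0.61, array([ 358.7, -336. ,    0. ]))]
[[ 610.  -99.    0.]
 [ 637.  219.    0.]
 [ 829.  184.    0.]
 [ 804. -114.    0.]]
[np.float64(85.3), np.float64(85.0), np.float64(-4.3), np.float64(-10.3)]
[[ 616.  -99.   10.]
 [ 642.  217.   10.]
 [ 833.  182.   10.]
 [ 808. -114.   10.]]
[np.float64(85.3), np.float64(85.0), np.float64(-4.3), np.float64(-10.3)]
```

View pics/w1.png

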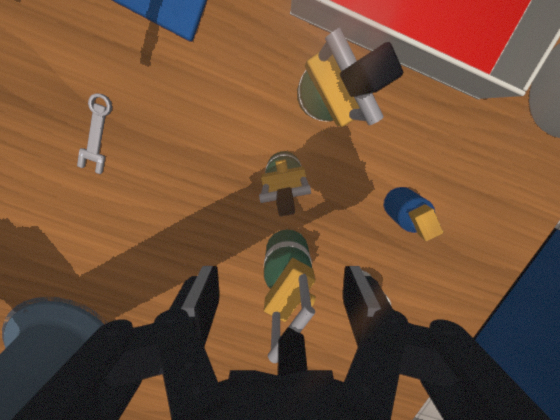

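The view shows B amid the wrist picture: block at (286,202), bar ends around (263,197) and (309,189). The wrench and spare are clear of it, and A lies under the gripper.

```bash
python3 - <<'E'
from h import *
a=onz('wrist',(264,197),158);b=onz('wrist',(308,189.5),158);print(a,b,np.degrees(np.arctan2(*(b-a)[[1,0]])),np.linalg.norm(a-b))
im=cv2.imread('pics/w1.png')[140:230,230:340];cv2.imwrite('pics/w1c.png',cv2.resize(im,None,fx=6,fy=6,interpolation=cv2.INTER_CUBIC))
p=proj('wrist',(490,-281,158));print(p,[ (t,np.round(proj('wrist',(490+28*np.cos(np.radians(t)),-281+28*np.sin(np.radians(t)),158))-p,1)) for t in(100,110,120,130)])
E
```

```text
[ 477.36617525 -261.36253472  158.        ] [ 502.4578749  -303.32144367  158.        ] -59.120302634877845 48.88909318359296
[284.79197698 192.77118277] [(100, array([-25.2,  -4.7])), (110, array([-25.6,  -0.4])), (120, array([-25.2,   3.9])), (130, array([-24.,   8.]))]
```

View pics/w1c.png

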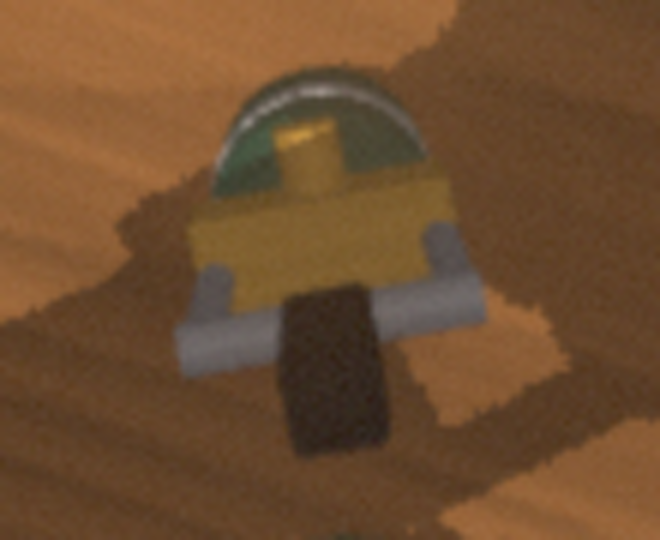

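The crop confirms B: bar ends at wrist px (260,198) and (310.5,190), so the bar direction is about 121° in the world. I'll turn the tool to yaw 31° and descend.

Emit:
{"name": "send_rows", "arguments": {"dp": [[-0.003,0.005,0],[0,0,0.04],[0,0,0.04],[0,0,0.04],[0,0,0.04],[0,0,0],[0,0,0],[0,0,0],[0,0,0],[0,0,0]], "rot": [[0,0,-10],[0,0,0],[0,0,0],[0,0,0],[0,0,0],[0,0,0],[0,0,0],[0,0,0],[0,0,0],[0,0,0]], "grip": [60,60,60,60,60,60,255,255,255,255]}}

```text
clock: 4.15
eef_pos: [489.7, -282.9, 173.2]
tcp_rot: [3.139, -0.001, 0.539]
force: [-1.0, 0.5, 5.7]
grip_width: 15.1
grip_force: 59.6
```

```bash
python3 - <<'E'
from h import *
s=r.get_state(); print(s['clock'],s['eef_pos'],s['tcp_rot'],s['grip_width'],s['grip_force'],s['force'])
k=ray('scene',(278,204)); p,d=k
print('beam', p+d*(697-p[0])/d[0])
E
```

```text
4.15 [ 489.66349208 -282.85002029  173.21098052] [ 3.13859488e+00 -8.69612967e-04  5.39461191e-01] 15.117514326859958 59.58585441112518 [-1.0301942   0.48890251  5.68787135]
beam [697.         -26.65656502 395.10134278]
```

Emit:
{"name": "send_rows", "arguments": {"dp": [[0,0,-0.01],[0,0,-0.02],[0,0,-0.02],[0,0,-0.02],[0,0,-0.02],[0,0,-0.02],[0,0,-0.01],[0,0,0],[0,0,0],[0,0,0]], "rot": [[0,0,0],[0,0,0],[0,0,-10.3],[0,0,-10.3],[0,0,-10.3],[0,0,-10.3],[0,0,-10.3],[0,0,-10.3],[0,0,-10.3],[0,0,-10.3]], "grip": [255,255,255,255,255,255,255,255,255,255]}}

```text
clock: 5.4
eef_pos: [488.8, -282.1, 292.2]
tcp_rot: [3.141, 0.001, 1.984]
force: [-0.5, -0.9, -3.0]
grip_width: 15.0
grip_force: 58.5
```

Emit:
{"name": "send_rows", "arguments": {"dp": [[0,0,0],[0,0,0],[0,0,0],[0,0,0],[0,0,0],[0,0,0],[0,0,0]], "rot": [[0,0,-10.4],[0,0,-10.4],[0,0,-10.4],[0,0,-10.4],[0,0,-10.4],[0,0,-10.4],[0,0,0]], "grip": [255,255,255,255,255,255,255]}}

```text
clock: 6.28
eef_pos: [488.8, -282.1, 292.0]
tcp_rot: [-3.141, 0.0, 3.065]
force: [0.5, -0.2, -2.3]
grip_width: 15.2
grip_force: 58.5
```

Emit:
{"name": "send_rows", "arguments": {"dp": [[0,0.015,-0.002],[0.003,0.03,0],[0.003,0.04,0],[0.003,0.045,0],[0.003,0.045,0],[0.003,0.042,0],[0.003,0.035,0],[0,0.025,0],[0,0.01,0],[0,0,0]], "rot": [[0,0,0],[0,0,0],[0,0,0],[0,0,0],[0,0,0],[0,0,0],[0,0,0],[0,0,0],[0,0,0],[0,0,0]], "grip": [255,255,255,255,255,255,255,255,255,255]}}

```text
clock: 7.52
eef_pos: [492.3, 5.8, 293.5]
tcp_rot: [-3.141, 0.0, 3.067]
force: [-0.1, 0.0, -3.4]
grip_width: 15.2
grip_force: 58.8
```

```bash
python3 - <<'E'
from h import *
ims=[]
P={}
for c in ['scene','side','wrist']:
    im=cams.read_camera(c); cv2.imwrite(f'pics/{c}2.png',im[:,:,::-1])
    for l in ['grip_block','bail_bar','notch','pointer']:
        P[c,l]=[(np.round(d['pixel'],1).tolist(),round(d['conf'],2)) for d in spotter.spot_point(c,l)][:4]; print(c,l,P[c,l])
s=r.get_state(); print(s['clock'],s['eef_pos'],s['tcp_rot'],s['force'])
e=s['eef_pos'];
for c in ['side','wrist','scene']: print(c,'pred bar',proj(c,e-[0,0,15]),'pred notch',proj(c,(567.6,-.4,255)))
a=cv2.imread('pics/side2.png')[120:270,180:330];b=cv2.imread('pics/wrist2.png')
cv2.imwrite('pics/c2.png',np.hstack([cv2.resize(a,(400,400),interpolation=cv2.INTER_CUBIC),cv2.resize(b[:,140:420],(267,400))]))
E
```

```text
scene grip_block [([160.8, 152.7], 0.91), ([177.1, 217.6], 0.84), ([278.2, 161.8], 0.69)]
scene bail_bar [([179.9, 227.1], 0.94), ([168.1, 160.9], 0.8), ([281.2, 169.2], 0.75)]
scene notch [([276.6, 199.8], 0.72), ([281.6, 192.6], 0.6), ([315.7, 231.6], 0.57)]
scene pointer [([313.4, 231.6], 0.67)]
side grip_block [([254.6, 131.7], 0.79), ([285.9, 168.5], 0.75), ([330.8, 126.4], 0.68), ([207.9, 195.3], 0.17)]
side bail_bar [([328.6, 136.0], 0.81), ([253.9, 142.4], 0.73), ([287.4, 178.8], 0.67)]
side notch [([259.0, 184.5], 0.72)]
side pointer [([208.7, 196.4], 0.96)]
wrist grip_block [([278.9, 282.7], 0.8)]
wrist bail_bar [([280.1, 254.5], 0.76)]
wrist notch [([278.3, 336.3], 0.94)]
wrist pointer []
8.275 [492.40633535   5.32534412 293.28451544] [-3.14158597e+00 -1.43120514e-05  3.06648111e+00] [ 0.35213057  0.2650398  -3.93110817]
side pred bar [285.54982608 179.01622181] pred notch [258.64111159 183.72433556]
wrist pred bar [278.86775113 260.80595563] pred notch [279.06895428 335.98553351]
scene pred bar [280.55810728 169.34476049] pred notch [281.47945067 195.20211889]
```

View pics/c2.png

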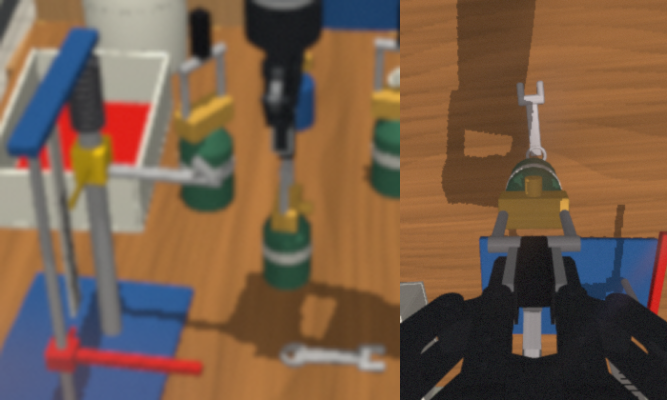

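Side view: the cylinder hangs straight at (287,179), with the hook notch at (259,184.5). Wrist view: the hook lines up between the fingers. I'll move in along scale +x.

Emit:
{"name": "send_rows", "arguments": {"dp": [[-0.008,0,0],[-0.012,0,0],[-0.012,0,0],[-0.012,0,0],[-0.012,0,0],[-0.011,0,0],[-0.008,0,0],[0,0,0],[0,0,0]], "rot": [[0,0,0],[0,0,0],[0,0,0],[0,0,0],[0,0,0],[0,0,0],[0,0,0],[0,0,0],[0,0,0]], "grip": [255,255,255,255,255,255,255,255,255]}}

```text
clock: 9.4
eef_pos: [567.0, -0.2, 293.2]
tcp_rot: [3.142, -0.0, 3.067]
force: [0.2, 0.8, -3.4]
grip_width: 14.9
grip_force: 58.8
```

```bash
cat > m.py <<'E'
from h import *
import sys
n=int(sys.argv[1]); F=[];T=[]
for i in range(n):
    im=cams.read_camera('side'); s=r.get_state(); F.append(s['force']); T.append(s['joint_efforts'])
F=np.array(F);T=np.array(T)
print(s['clock'],s['eef_pos'],'F',F.mean(0).round(2),F.std(0).round(2),'T',T.mean(0).round(3),T.std(0).round(3))
cv2.imwrite('pics/m.png',im[:,:,::-1])
for l in ('pointer','notch','bail_bar'): print(l,[(np.round(d['pixel'],1).tolist(),round(d['conf'],2)) for d in spotter.spot_point('side',l)][:4])
k=[proj('side',(697.9,71.5,254.5-z)) for z in (0,20,40)];print(np.round(k,1).tolist())
print('predbar',proj('side',s['eef_pos']-[0,0,15]))
E
python3 m.py 12
```

```text
10.0 [ 5.67178562e+02 -2.64571729e-01  2.93288301e+02] F [-0.04  0.08 -3.19] [0.39 0.43 0.36] T [-3.0000e-03 -3.5596e+01 -3.5418e+01 -4.0000e-03  1.0000e-02 -0.0000e+00] [0.009 0.075 0.02  0.    0.001 0.   ]
pointer [([207.6, 196.7], 0.71)]
notch [([257.7, 183.6], 0.8)]
bail_bar [([251.0, 141.7], 0.72), ([333.9, 136.2], 0.7), ([262.7, 178.1], 0.66)]
[[207.2, 197.8], [208.0, 203.7], [208.7, 209.5]]
predbar [258.47149305 176.8618611 ]
```

Emit:
{"name": "send_rows", "arguments": {"dp": [[0,0,0.004],[0,0,0.005],[0,0,0.004],[0,0,0.003],[0,0,0.002],[0,0,0.002],[0,0,0.002],[0,0,0.002],[0,0,0.002],[0,0,0.002]], "rot": [[0,0,0],[0,0,0],[0,0,0],[0,0,0],[0,0,0],[0,0,0],[0,0,0],[0,0,0],[0,0,0],[0,0,0]], "grip": [255,255,255,255,255,255,255,255,255,255]}}

```text
clock: 11.4
eef_pos: [567.3, -0.3, 265.4]
tcp_rot: [-3.142, 0.0, 3.067]
force: [1.0, 0.6, -1.7]
grip_width: 15.2
grip_force: 58.8
```

Emit:
{"name": "send_rows", "arguments": {"dp": [[0,0,0.002],[0,0,0.002],[0,0,0.002],[0,0,0.002],[0,0,0.002],[0,0,0],[0,0,0]], "rot": [[0,0,0],[0,0,0],[0,0,0],[0,0,0],[0,0,0],[0,0,0],[0,0,0]], "grip": [255,255,255,255,255,255,255]}}

```text
clock: 12.28
eef_pos: [567.3, -0.3, 255.5]
tcp_rot: [-3.142, 0.0, 3.067]
force: [0.6, 0.5, -1.6]
grip_width: 15.2
grip_force: 58.9
```

```bash
python3 m.py 8
```

```text
12.675 [ 5.67261608e+02 -2.34619384e-01  2.55339977e+02] F [ 0.96 -0.11 -1.49] [0.47 0.33 0.36] T [ 2.9000e-02 -3.5035e+01 -3.3249e+01 -4.6000e-02  2.5900e-01 -3.0000e-03] [0.009 0.011 0.046 0.002 0.031 0.   ]
pointer [([208.7, 202.6], 0.79)]
notch [([259.0, 188.4], 0.79)]
bail_bar [([262.2, 195.6], 0.8), ([331.6, 138.2], 0.7)]
[[207.2, 197.8], [208.0, 203.7], [208.7, 209.5]]
predbar [258.95145279 188.02912948]
```

Emit:
{"name": "send_rows", "arguments": {"dp": [[0,0,0.002],[0,0,0.002],[0,0,0.002],[0,0,0.002],[0,0,0.002],[0,0,0.002],[0,0,0.001],[0,0,0],[0,0,0]], "rot": [[0,0,0],[0,0,0],[0,0,0],[0,0,0],[0,0,0],[0,0,0],[0,0,0],[0,0,0],[0,0,0]], "grip": [255,255,255,255,255,255,255,255,255]}}

```text
clock: 13.95
eef_pos: [567.3, -0.3, 242.4]
tcp_rot: [-3.142, 0.0, 3.067]
force: [1.8, 0.2, -0.8]
grip_width: 15.1
grip_force: 59.1
```

```bash
python3 m.py 25
```

```text
15.2 [ 5.67237054e+02 -2.69797609e-01  2.42325794e+02] F [ 1.81 -0.26  0.03] [0.43 0.53 0.4 ] T [ 1.0800e-01 -3.4381e+01 -3.1768e+01 -5.8000e-02  4.9800e-01 -4.0000e-03] [0.019 0.011 0.09  0.001 0.051 0.   ]
pointer [([206.8, 205.6], 0.7), ([323.4, 349.0], 0.45)]
notch [([260.0, 193.1], 0.72)]
bail_bar [([332.7, 136.6], 0.79), ([259.4, 194.0], 0.58)]
[[207.2, 197.8], [208.0, 203.7], [208.7, 209.5]]
predbar [259.13275364 191.7605143 ]
```

Vertical balance is reached, but Fx = 1.8 N means the bar rides one side of the V. I'll move it inward (+x) and down together.

Emit:
{"name": "send_rows", "arguments": {"dp": [[-0.0005,0,0.0005],[-0.0005,0,0.0005],[-0.0005,0,0.0005],[-0.0005,0,0.0005],[0,0,0],[0,0,0]], "rot": [[0,0,0],[0,0,0],[0,0,0],[0,0,0],[0,0,0],[0,0,0]], "grip": [255,255,255,255,255,255]}}

```text
clock: 16.1
eef_pos: [569.2, -0.4, 240.3]
tcp_rot: [3.142, 0.0, 3.067]
force: [1.8, 0.3, -0.1]
grip_width: 15.3
grip_force: 59.1
```

```bash
python3 m.py 10
```

```text
16.6 [ 5.69213645e+02 -3.95336796e-01  2.40335577e+02] F [1.39 0.19 0.08] [0.57 0.42 0.25] T [-1.1000e-01 -3.4634e+01 -3.2044e+01 -1.2400e-01  3.0800e-01 -5.0000e-03] [0.019 0.007 0.012 0.011 0.008 0.   ]
pointer [([207.8, 202.7], 0.98), ([259.0, 182.8], 0.46)]
notch [([261.4, 193.8], 0.97)]
bail_bar [([331.0, 138.2], 0.77), ([261.3, 195.4], 0.67)]
[[207.2, 197.8], [208.0, 203.7], [208.7, 209.5]]
predbar [258.46386932 192.27533343]
```

Emit:
{"name": "send_rows", "arguments": {"dp": [[-0.0005,0,0.0005],[-0.0005,0,0.0005],[-0.0005,0,0.0005],[-0.0005,0,0.0005],[-0.0005,0,0.0005],[-0.0005,0,0.0005],[0,0,0],[0,0,0]], "rot": [[0,0,0],[0,0,0],[0,0,0],[0,0,0],[0,0,0],[0,0,0],[0,0,0],[0,0,0]], "grip": [255,255,255,255,255,255,255,255]}}

```text
clock: 17.75
eef_pos: [570.1, -0.5, 236.0]
tcp_rot: [-3.142, -0.007, 3.067]
force: [-7.4, -0.0, -0.0]
grip_width: 15.2
grip_force: 59.2
```

```bash
python3 m.py 10; python3 - <<'E'
import cv2
a=cv2.imread('pics/m.png')[150:250,180:300]; cv2.imwrite('pics/m3c.png',cv2.resize(a,None,fx=6,fy=6,interpolation=cv2.INTER_CUBIC))
E
```

```text
18.25 [ 5.70141159e+02 -4.84678262e-01  2.36040967e+02] F [-7.65 -0.32  0.5 ] [0.39 0.56 0.33] T [ 3.2000e-02 -3.5174e+01 -3.5834e+01  4.0500e-01 -2.0370e+00 -2.8000e-02] [0.001 0.003 0.001 0.    0.    0.   ]
pointer [([208.7, 205.7], 0.9)]
notch [([262.3, 195.0], 0.56)]
bail_bar [([330.0, 137.6], 0.92), ([256.8, 193.4], 0.87)]
[[207.2, 197.8], [208.0, 203.7], [208.7, 209.5]]
predbar [258.19698276 193.46556995]
```

View pics/m3c.png

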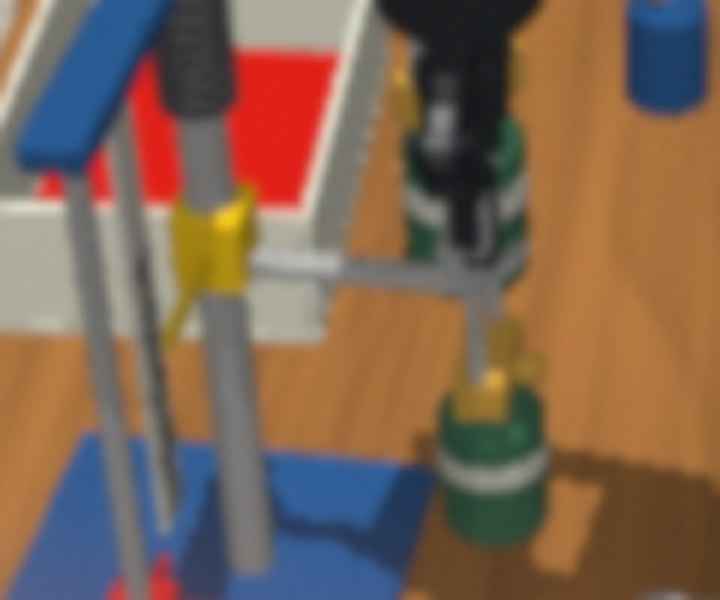

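Emit:
{"name": "send_rows", "arguments": {"dp": [[0.0005,0,0],[0.0005,0,0],[0.0005,0,0],[0.0002,0,0],[0,0,0],[0,0,0]], "rot": [[0,0,0],[0,0,0],[0,0,0],[0,0,0],[0,0,0],[0,0,0]], "grip": [255,255,255,255,255,255]}}

```text
clock: 19.15
eef_pos: [569.9, -0.5, 237.0]
tcp_rot: [3.142, -0.002, 3.067]
force: [-4.6, 0.4, -0.2]
grip_width: 15.3
grip_force: 59.3
```

```bash
python3 m.py 15
```

```text
19.9 [ 5.69921910e+02 -4.78921632e-01  2.36965393e+02] F [-5.44 -0.07  0.2 ] [0.43 0.55 0.5 ] T [ 6.0000e-03 -3.4952e+01 -3.4800e+01  2.6900e-01 -1.4080e+00 -2.4000e-02] [0.001 0.001 0.    0.    0.    0.   ]
pointer [([209.6, 207.3], 0.94)]
notch [([258.5, 193.7], 0.62)]
bail_bar [([329.9, 134.5], 0.68), ([259.3, 195.3], 0.61)]
[[207.2, 197.8], [208.0, 203.7], [208.7, 209.5]]
predbar [258.26178843 193.20716875]
```

Emit:
{"name": "send_rows", "arguments": {"dp": [[0.0005,0,0],[0.0005,0,0],[0,0,0],[0,0,0]], "rot": [[0,0,0],[0,0,0],[0,0,0],[0,0,0]], "grip": [255,255,255,255]}}

```text
clock: 20.55
eef_pos: [569.8, -0.5, 237.5]
tcp_rot: [3.142, 0.001, 3.067]
force: [-2.3, -0.0, 0.4]
grip_width: 15.4
grip_force: 59.3
```

Emit:
{"name": "send_rows", "arguments": {"dp": [[0.0003,0,0],[0,0,0],[0,0,0]], "rot": [[0,0,0],[0,0,0],[0,0,0]], "grip": [255,255,255]}}

```text
clock: 20.92
eef_pos: [569.6, -0.4, 237.6]
tcp_rot: [3.142, 0.001, 3.067]
force: [0.5, 0.3, 0.8]
grip_width: 15.2
grip_force: 59.2
```

```bash
python3 m.py 15
```

```text
21.675 [ 5.69508659e+02 -4.26730185e-01  2.37492407e+02] F [1.59 0.1  0.26] [0.97 0.5  0.34] T [-9.0000e-03 -3.4510e+01 -3.1644e+01 -9.5000e-02  4.2300e-01 -1.4000e-02] [0.009 0.048 0.388 0.039 0.222 0.001]
pointer [([207.9, 203.8], 0.69)]
notch [([260.9, 193.1], 0.74)]
bail_bar [([261.6, 196.1], 0.58), ([329.3, 137.7], 0.56)]
[[207.2, 197.8], [208.0, 203.7], [208.7, 209.5]]
predbar [258.3987548  193.07400793]
```

Emit:
{"name": "send_rows", "arguments": {"dp": [[-0.0002,0,-0.0005],[0,0,-0.0005],[0,0,0],[0,0,0]], "rot": [[0,0,0],[0,0,0],[0,0,0],[0,0,0]], "grip": [255,255,255,255]}}

```text
clock: 22.32
eef_pos: [569.5, -0.4, 238.3]
tcp_rot: [-3.142, 0.0, 3.067]
force: [4.1, -1.1, 0.5]
grip_width: 15.0
grip_force: 59.3
```

```bash
python3 m.py 14
```

```text
23.025 [ 5.69452412e+02 -4.60468443e-01  2.38335166e+02] F [ 4.1  -0.15 -0.14] [0.36 0.43 0.55] T [ 9.7000e-02 -3.4436e+01 -3.0596e+01 -1.6800e-01  1.0670e+00 -9.0000e-03] [0.015 0.011 0.083 0.002 0.047 0.   ]
pointer [([209.3, 203.8], 0.92)]
notch [([260.1, 191.9], 0.66)]
bail_bar [([260.6, 198.3], 0.69), ([330.7, 136.2], 0.56), ([264.1, 235.9], 0.34)]
[[207.2, 197.8], [208.0, 203.7], [208.7, 209.5]]
predbar [258.40867507 192.82790316]
```

Emit:
{"name": "send_rows", "arguments": {"dp": [[-0.0003,0,0],[0,0,0],[0,0,0],[0,0,0]], "rot": [[0,0,0],[0,0,0],[0,0,0],[0,0,0]], "grip": [255,255,255,255]}}

```text
clock: 23.68
eef_pos: [569.5, -0.4, 238.2]
tcp_rot: [-3.142, -0.001, 3.067]
force: [3.4, 0.4, 1.3]
grip_width: 15.3
grip_force: 59.3
```

```bash
python3 m.py 6
```

```text
23.975 [ 5.69546432e+02 -4.38341702e-01  2.38201784e+02] F [ 2.65 -0.5  -0.01] [0.3  0.4  0.31] T [ 1.8300e-01 -3.4512e+01 -3.1174e+01 -6.1000e-02  7.3100e-01 -1.1000e-02] [0.004 0.008 0.058 0.008 0.033 0.   ]
pointer [([208.9, 205.6], 0.91)]
notch [([258.9, 192.2], 0.64)]
bail_bar [([331.2, 137.6], 0.66), ([260.2, 194.2], 0.6)]
[[207.2, 197.8], [208.0, 203.7], [208.7, 209.5]]
predbar [258.37635462 192.869313  ]
```

Emit:
{"name": "send_rows", "arguments": {"dp": [[-0.0003,0,0],[-0.0002,0,0],[0,0,0],[0,0,0]], "rot": [[0,0,0],[0,0,0],[0,0,0],[0,0,0]], "grip": [255,255,255,255]}}

```text
clock: 24.62
eef_pos: [569.7, -0.4, 238.0]
tcp_rot: [-3.142, -0.001, 3.067]
force: [-1.0, -0.5, -0.6]
grip_width: 15.4
grip_force: 59.3
```

```bash
python3 m.py 6
```

```text
24.925 [ 5.69781820e+02 -4.48237753e-01  2.38034790e+02] F [-1.62 -0.48  0.12] [0.86 0.44 0.49] T [ 2.2200e-01 -3.4774e+01 -3.3194e+01  1.8400e-01 -4.3900e-01 -1.7000e-02] [0.    0.022 0.173 0.019 0.099 0.001]
pointer [([208.4, 207.7], 0.59)]
notch [([258.4, 191.8], 0.85)]
bail_bar [([260.5, 194.6], 0.97), ([331.1, 137.1], 0.9)]
[[207.2, 197.8], [208.0, 203.7], [208.7, 209.5]]
predbar [258.29574855 192.91157636]
```

Emit:
{"name": "send_rows", "arguments": {"dp": [[0.0001,0,0],[0,0,0],[0,0,0],[0,0,0],[0,0,0],[0,0,0]], "rot": [[0,0,0],[0,0,0],[0,0,0],[0,0,0],[0,0,0],[0,0,0]], "grip": [255,255,120,120,120,120]}}

```text
clock: 25.82
eef_pos: [570.3, -0.5, 238.4]
tcp_rot: [3.142, 0.0, 3.067]
force: [0.4, 0.3, 0.0]
grip_width: 45.0
grip_force: 0.0
```

```bash
python3 m.py 4; python3 - <<'E'
from h import *
a=cv2.imread('pics/m.png')[150:250,180:300]
w=cams.read_camera('wrist')[:,:,::-1]; cv2.imwrite('pics/m4c.png',np.hstack([cv2.resize(a,(480,400),interpolation=cv2.INTER_CUBIC),cv2.resize(w[:,140:420],(267,400))]))
E
```

```text
26.025 [ 5.70101491e+02 -4.70414136e-01  2.38279320e+02] F [-0.03  0.17 -0.09] [0.25 0.39 0.31] T [ 2.0000e-03 -3.4810e+01 -3.2552e+01  0.0000e+00 -2.0000e-03 -0.0000e+00] [0.    0.004 0.006 0.    0.001 0.   ]
pointer [([208.9, 206.0], 0.78)]
notch [([260.5, 193.3], 0.8)]
bail_bar [([261.9, 195.0], 0.89), ([333.8, 135.4], 0.89), ([322.9, 350.9], 0.45), ([320.2, 377.3], 0.37)]
[[207.2, 197.8], [208.0, 203.7], [208.7, 209.5]]
predbar [258.18029012 192.83305276]
```

View pics/m4c.png

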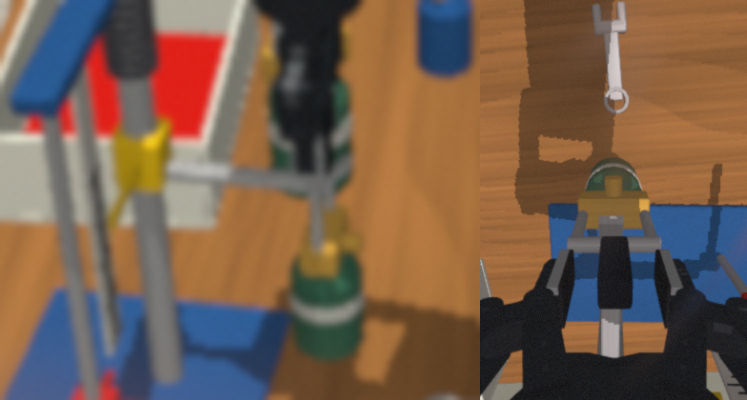

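The side view shows the cylinder hanging in the hook, and the wrist view shows the fingers about 15 mm clear on each side. I'll retreat upward.

Emit:
{"name": "send_rows", "arguments": {"dp": [[0,0,-0.005],[0,0,-0.01],[0,0,-0.02],[0,0,-0.025],[0,0,-0.03],[0,0,-0.02],[0,0.03,0],[0,0.05,0],[0.01,0.05,0],[0,0.02,0]], "rot": [[0,0,0],[0,0,0],[0,0,0],[0,0,0],[0,0,0],[0,0,0],[0,0,0],[0,0,0],[0,0,0],[0,0,0]], "grip": [120,120,120,120,120,120,120,120,120,120]}}

```text
clock: 27.48
eef_pos: [570.9, 152.1, 349.1]
tcp_rot: [3.141, 0.001, 3.069]
force: [0.1, -0.3, 0.1]
grip_width: 45.5
grip_force: 0.0
```

```bash
cat > k.py <<'E'
from h import *
D={}
for it in range(3):
  for c in ('scene','side','wrist'):
    cams.read_camera(c)
    for l in ('pointer','marker_edge','marker_grip','bail_bar','notch'):
        if c=='wrist' and l!='marker_grip':continue
        if l in('bail_bar','notch') and it: continue
        ds=spotter.spot_point(c,l)
        D.setdefault((c,l),[]).append([(np.round(d['pixel'],1).tolist(),round(d['conf'],2)) for d in ds][:2])
for k,v in D.items(): print(k,v)
med=lambda c,l: np.median([v[0][0] for v in D[c,l] if v],axis=0)
for l in ('pointer','marker_edge','marker_grip'):
    try:
        rs=[ray(c,med(c,l)) for c in (('scene','side','wrist') if l=='marker_grip' else ('scene','side')) if any(D[c,l])]
        x,e=tri(rs);print(l,x.round(1),np.round(e,1))
    except Exception as e: print(l,e)
s=r.get_state();print(s['clock'],s['eef_pos'],s['tcp_rot'],s['force'])
for c in('scene','side'): cv2.imwrite(f'pics/k_{c}.png',cams.read_camera(c)[:,:,::-1])
E
python3 k.py
```

```text
('scene', 'pointer') [[([312.2, 239.1], 0.68)], [([314.0, 240.0], 0.63)], [([312.3, 238.1], 0.55)]]
('scene', 'marker_edge') [[([324.1, 261.1], 0.64)], [([323.5, 261.7], 0.82)], [([325.4, 259.4], 0.58)]]
('scene', 'marker_grip') [[([332.5, 220.9], 0.55), ([134.0, 239.2], 0.55)], [([328.3, 222.7], 0.5)], [([330.8, 222.6], 0.6)]]
('scene', 'bail_bar') [[([177.6, 225.5], 0.75), ([170.9, 164.2], 0.68)]]
('scene', 'notch') [[([284.4, 195.9], 0.57)]]
('side', 'pointer') [[([208.3, 204.4], 0.9)], [([208.7, 205.8], 0.81)], [([209.8, 206.8], 0.85), ([321.6, 375.5], 0.35)]]
('side', 'marker_edge') [[([208.5, 245.4], 0.7)], [([205.3, 246.0], 0.69)], [([203.7, 245.1], 0.87), ([244.2, 257.1], 0.75)]]
('side', 'marker_grip') [[([244.8, 257.5], 0.93)], [([244.5, 257.7], 0.7), ([251.8, 400.6], 0.22)], [([244.6, 257.5], 0.66)]]
('side', 'bail_bar') [[([329.5, 136.7], 0.9), ([249.6, 142.3], 0.76)]]
('side', 'notch') [[([259.6, 193.7], 0.76)]]
('wrist', 'marker_grip') [[([287.8, 196.7], 0.6)], [([287.6, 193.4], 0.97)], [([286.5, 194.9], 0.72)]]
pointer [698.9  68.  223.5] [1.3 1.3]
marker_edge [711.7 109.1 114.4] [1.1 1.1]
marker_grip [590.8 155.4 122.2] [4.5 2.9 3. ]
29.175 [571.35494145 149.86017038 348.30364551] [-3.14158736e+00  9.73378073e-06  3.06659150e+00] [-0.26977612 -0.4159344   0.1958276 ]
```

Emit:
{"name": "send_rows", "arguments": {"dp": [[-0.0175,0.009,0],[0,0,0.04],[0,0,0.05],[0,0,0.05],[0,0,0.05],[0,0,0.03],[0,0,0.028],[0,0,0],[0,0,0],[0,0,0]], "rot": [[0,0,0],[0,0,0],[0,0,0],[0,0,0],[0,0,0],[0,0,0],[0,0,0],[0,0,0],[0,0,0],[0,0,0]], "grip": [120,120,120,120,120,120,120,120,120,120]}}

```text
clock: 30.52
eef_pos: [590.7, 157.6, 102.2]
tcp_rot: [3.141, 0.003, 3.067]
force: [0.1, -0.1, 0.6]
grip_width: 45.0
grip_force: 0.0
```

```bash
python3 - <<'E'
from h import *
s=r.get_state();print(s['clock'],s['eef_pos'],s['force'])
a=cams.read_camera('side')[:,:,::-1][190:290,170:290]
w=cams.read_camera('wrist')[:,:,::-1]; cv2.imwrite('pics/g.png',np.hstack([cv2.resize(a,(480,400),interpolation=cv2.INTER_CUBIC),cv2.resize(w[:,140:420],(267,400))]))
print([d for d in spotter.spot_point('wrist','marker_grip')],proj('wrist',s['eef_pos']-[0,0,-19]))
E
```

```text
30.525 [590.71187424 157.60451645 102.22643859] [ 0.07258093 -0.12081935  0.61966027]
[{'pixel': [278.2, 298.6], 'conf': 0.65}] [278.6679723  296.36727428]
```

View pics/g.png

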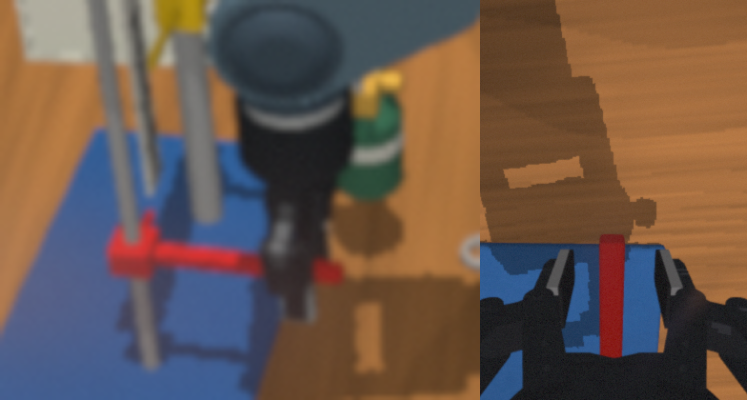

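The handle lies between the fingers, centred at wrist (278,298). I'll close and raise it.

Emit:
{"name": "send_rows", "arguments": {"dp": [[0,0,0],[0,0,0],[0,0,0],[0,0,0],[0,0,0],[0,0,-0.01],[0,0,-0.015],[0,0,-0.015],[0,0,-0.015],[0,0,-0.015]], "rot": [[0,0,0],[0,0,0],[0,0,0],[0,0,0],[0,0,0],[0,0,0],[0,0,0],[0,0,0],[0,0,0],[0,0,0]], "grip": [255,255,255,255,255,255,255,255,255,255]}}

```text
clock: 31.92
eef_pos: [589.4, 156.3, 170.0]
tcp_rot: [-3.14, -0.0, 3.066]
force: [2.6, -4.1, -4.0]
grip_width: 10.8
grip_force: 58.5
```

Emit:
{"name": "send_rows", "arguments": {"dp": [[0,0,-0.015],[0,0,-0.015],[0,0,-0.005],[0,0,0],[0,0,0]], "rot": [[0,0,0],[0,0,0],[0,0,0],[0,0,0],[0,0,0]], "grip": [255,255,255,255,255]}}

```text
clock: 32.55
eef_pos: [589.4, 156.3, 205.8]
tcp_rot: [-3.139, -0.0, 3.066]
force: [-1.3, -4.0, 1.8]
grip_width: 11.4
grip_force: 59.3
```

```bash
python3 k.py; python3 - <<'E'
import cv2,numpy as np
a=cv2.imread('pics/k_scene.png')[200:280,260:360];b=cv2.imread('pics/k_side.png')[160:270,180:290]
cv2.imwrite('pics/kc.png',np.hstack([cv2.resize(a,(400,320),interpolation=cv2.INTER_CUBIC),cv2.resize(b,(320,320),interpolation=cv2.INTER_CUBIC)]))
E
```

```text
('scene', 'pointer') [[([311.6, 236.9], 0.7)], [([314.9, 238.9], 0.68)], [([310.9, 237.8], 0.82)]]
('scene', 'marker_edge') [[([327.2, 241.0], 0.76)], [([328.3, 241.2], 0.73), ([279.6, 233.0], 0.52)], [([328.7, 240.6], 0.5)]]
('scene', 'marker_grip') [[([333.6, 199.8], 0.52)], [([333.9, 201.4], 0.58)], []]
('scene', 'bail_bar') [[([279.1, 196.2], 0.75), ([168.0, 162.0], 0.66)]]
('scene', 'notch') [[]]
('side', 'pointer') [[([209.9, 206.7], 0.67)], [([207.6, 207.8], 0.66)], [([209.1, 205.0], 0.72)]]
('side', 'marker_edge') [[([201.6, 215.8], 0.92)], [([201.6, 213.8], 0.82)], [([260.9, 194.4], 0.29)]]
('side', 'marker_grip') [[([244.4, 230.1], 0.57), ([258.4, 191.8], 0.34)], [([243.2, 229.4], 0.89)], [([242.3, 227.0], 0.63), ([326.5, 346.8], 0.52)]]
('side', 'bail_bar') [[([331.1, 135.3], 0.91), ([259.6, 193.4], 0.64)]]
('side', 'notch') [[([259.1, 191.9], 0.69), ([210.8, 203.0], 0.43)]]
('wrist', 'marker_grip') [[([281.3, 301.6], 0.75)], [([280.2, 300.8], 0.7)], [([282.4, 300.5], 0.97)]]
pointer [696.   67.9 222.2] [0.9 0.9]
marker_edge [710.6 108.7 227.5] [2.3 2.3]
marker_grip [588.2 155.1 227.7] [8.  5.6 3.5]
34.25 [589.42931877 156.33984831 205.74752075] [-3.13933548e+00 -2.99355519e-04  3.06566307e+00] [-0.83641357 -5.52245536  1.64221532]
```

View pics/kc.png

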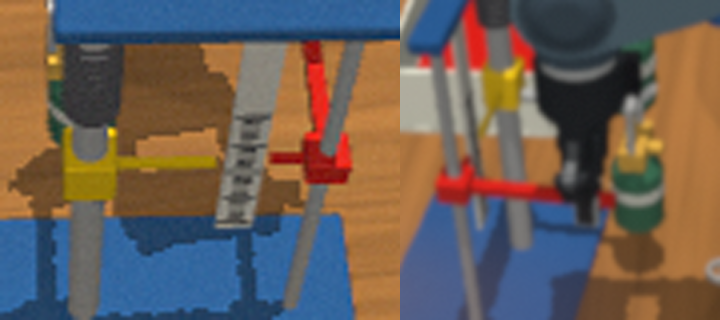

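```bash
cat > q.py <<'E'
from h import *
def seg(im,kind,box):
    x0,x1,y0,y1=box; a=im[y0:y1,x0:x1].astype(int); B,G,Rr=a[...,0],a[...,1],a[...,2]
    m=np.clip(np.minimum(Rr,G)-B-45,0,120) if kind=='y' else np.clip(Rr-np.maximum(G,B)-60,0,120)
    if kind=='y': m=m*((G>0.7*Rr))
    rows=np.arange(y0,y1)[:,None]
    return [(x0+i,round(float((m[:,i:i+1]*rows).sum()/m[:,i].sum()),2),int(m[:,i].sum())) for i in range(x1-x0) if m[:,i].sum()>60]
for f in ('pics/scene0.png','pics/k_scene.png'):
    im=cv2.imread(f); print(f,'ptr',seg(im,'y',(300,318,225,247)))
    print('flag',seg(im,'r',(322,335,250,272) if '0.' in f else (325,335,228,250)))
for z in (255,225,118):
    print(z,[proj('scene',p+(z,)).round(1).tolist() for p in((705,70),(708,108),(698,70),(711,108))],[proj('side',p+(z,)).round(1).tolist() for p in((705,70),(708,108),(698,70),(711,108))])
E
python3 q.py
```

```text
pics/scene0.png ptr [(300, 234.38, 221), (301, 234.09, 198), (302, 234.1, 193), (303, 234.27, 223), (304, 234.23, 218), (305, 234.11, 232), (306, 234.15, 241), (307, 234.18, 231), (308, 234.2, 230), (309, 234.13, 237), (310, 234.19, 236), (311, 234.2, 234), (312, 234.0, 215), (313, 234.16, 247), (314, 234.04, 132)]
flag [(324, 257.67, 224), (325, 257.61, 224), (326, 257.5, 203), (327, 257.52, 206), (328, 257.43, 195), (329, 257.43, 200), (330, 257.39, 189), (331, 257.59, 181), (332, 255.74, 688), (333, 256.59, 870), (334, 255.49, 1121)]
pics/k_scene.png ptr [(300, 240.16, 215), (301, 240.19, 207), (302, 240.18, 208), (303, 240.1, 223), (304, 240.06, 239), (305, 240.05, 240), (306, 240.07, 241), (307, 240.07, 227), (308, 239.97, 232), (309, 239.99, 230), (310, 239.98, 217), (311, 239.96, 236), (312, 239.98, 232), (313, 240.07, 176)]
flag [(328, 239.12, 152), (329, 238.42, 189), (330, 239.02, 162), (331, 238.75, 163), (332, 238.92, 154), (333, 238.82, 162), (334, 238.86, 167)]
255 [[314.0, 234.4], [328.4, 234.1], [313.6, 232.2], [328.6, 235.1]] [[204.7, 197.3], [200.7, 206.0], [207.3, 197.4], [199.6, 206.0]]
225 [[313.2, 240.3], [327.2, 240.0], [312.7, 238.1], [327.4, 240.9]] [[205.9, 206.0], [202.0, 214.9], [208.4, 206.1], [200.9, 214.8]]
118 [[310.3, 259.4], [323.4, 259.1], [309.9, 257.3], [323.6, 260.0]] [[209.8, 235.4], [206.2, 244.5], [212.2, 235.5], [205.1, 244.4]]
```

The flag is about 4.5 mm high, so I'll lower it.

Emit:
{"name": "send_rows", "arguments": {"dp": [[0,0,0.0025],[0,0,0.002],[0,0,0],[0,0,0]], "rot": [[0,0,0],[0,0,0],[0,0,0],[0,0,0]], "grip": [255,255,255,255]}}

```text
clock: 34.85
eef_pos: [589.4, 156.3, 200.9]
tcp_rot: [-3.139, -0.0, 3.066]
force: [-0.4, -5.3, 1.2]
grip_width: 10.8
grip_force: 59.1
```

```bash
python3 - <<'E'
from h import *
cv2.imwrite('pics/k_scene.png',cams.read_camera('scene')[:,:,::-1]);s=r.get_state();print(s['clock'],s['eef_pos'],s['force'])
E
python3 q.py|sed -n 3,4p
```

```text
34.9 [589.41811988 156.31914001 200.935456  ] [-1.01182436 -4.87344885 -0.14428208]
pics/k_scene.png ptr [(300, 240.14, 207), (301, 240.16, 212), (302, 240.23, 215), (303, 240.08, 229), (304, 240.04, 234), (305, 240.1, 230), (306, 239.99, 231), (307, 240.11, 244), (308, 239.99, 224), (309, 239.99, 223), (310, 239.99, 232), (311, 240.04, 218), (312, 239.76, 249), (313, 240.07, 165)]
flag [(328, 240.07, 168), (329, 239.66, 157), (330, 239.83, 161), (331, 239.64, 165), (332, 239.85, 162), (333, 239.82, 148), (334, 239.38, 168)]
```

Emit:
{"name": "send_rows", "arguments": {"dp": [[0,0,0],[0,0,0],[0,0,0],[0,0,0],[0,0,-0.01],[0,0,-0.03],[0,0,-0.04],[0,0,-0.04],[0.02,0,0],[0,0,0]], "rot": [[0,0,0],[0,0,0],[0,0,0],[0,0,0],[0,0,0],[0,0,0],[0,0,0],[0,0,0],[0,0,0],[0,0,0]], "grip": [120,120,120,120,120,120,120,120,120,120]}}

```text
clock: 36.15
eef_pos: [569.3, 159.3, 322.2]
tcp_rot: [3.141, 0.002, 3.067]
force: [-0.7, 0.3, -0.1]
grip_width: 45.4
grip_force: 0.0
```

```bash
python3 - <<'E'
from h import *
cv2.imwrite('pics/k_scene.png',cams.read_camera('scene')[:,:,::-1]);cv2.imwrite('pics/k_side.png',cams.read_camera('side')[:,:,::-1]);s=r.get_state();print(s['clock'],s['eef_pos'],s['force'],s['grip_width'])
for l in ('pointer','marker_edge','notch','bail_bar'): print(l,[(d['pixel'],d['conf']) for d in spotter.spot_point('side',l)][:3])
E
python3 q.py|sed -n 3,4p
```

```text
36.25 [569.59329399 158.98347894 320.76428755] [-1.02676649  0.04086215 -0.72305032] 45.55280070716602
pointer [([210.3, 203.3], 0.57)]
marker_edge [([200.3, 217.1], 0.63)]
notch [([242.8, 232.0], 0.49)]
bail_bar [([331.3, 136.9], 0.88), ([258.6, 193.6], 0.75)]
pics/k_scene.png ptr [(300, 240.16, 206), (301, 240.19, 210), (302, 240.21, 202), (303, 240.1, 240), (304, 239.97, 229), (305, 240.02, 241), (306, 240.07, 245), (307, 240.08, 244), (308, 239.97, 227), (309, 240.0, 228), (310, 239.98, 225), (311, 239.96, 234), (312, 239.96, 243), (313, 240.09, 158)]
flag [(328, 240.05, 154), (329, 239.27, 179), (330, 240.03, 167), (331, 239.77, 159), (332, 239.83, 150), (333, 239.58, 168), (334, 239.82, 181)]
```

```bash
python3 - <<'E'
from h import *
exec(open('q.py').read().split('for f in')[0])
im=cv2.imread('pics/k_side.png'); print(seg(im,'r',(206,246,205,240))[::4])
for z in(220,225,230): print(z,[proj('side',(709-.997*t,147.5+.075*t,z)).round(1).tolist() for t in(20,60,100)])
im=cv2.imread('pics/side0.png'); print('ptr0',seg(im,'y',(203,214,180,206)))
im=cv2.imread('pics/k_side.png'); print('ptr',seg(im,'y',(203,214,188,214)))
E
```

```text
[(206, 224.43, 508), (210, 224.74, 496), (214, 225.23, 490), (218, 225.85, 483), (222, 226.2, 478), (226, 226.42, 500), (230, 226.71, 476), (234, 227.59, 219), (238, 228.03, 227), (242, 228.31, 218)]
220 [[206.3, 226.7], [221.3, 228.1], [236.5, 229.5]]
225 [[206.1, 225.2], [221.1, 226.6], [236.3, 228.0]]
230 [[205.9, 223.8], [221.0, 225.2], [236.2, 226.6]]
ptr0 [(207, 194.54, 92), (208, 184.34, 412), (209, 184.45, 578), (210, 184.15, 578), (211, 183.63, 512), (212, 183.47, 481), (213, 183.53, 493)]
ptr [(208, 202.05, 189), (209, 194.0, 402), (210, 192.68, 610), (211, 192.49, 648), (212, 191.95, 584), (213, 191.71, 539)]
```

```bash
python3 -c "
from h import *
print(workorder.sign_off())"
```

```text
the job is handed in; nothing more can be done
None
```

The job is handed in, with no verdict returned: the green cylinder hangs freely in the hook's notch, the marker flag measures level with the pointer to about 1 mm, and the gripper is clear of everything.

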